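# Plug the blow-off nozzle into the bench air outlet

## Robot

A 7-joint arm with a two-finger parallel gripper is mounted at the origin on the work surface. World frame = base frame: x ahead of the robot, y to its left, z up, the work surface at z = 0. Lengths are in m, angles in rad, forces in N, time in s.
With the tool pointing down it reaches from about 0.425 to 1.025 m from the base axis. Payload 9.4 kg.
Tool frame: the origin (TCP) lies midway between the tips of the shut fingers; the grasp point (between the pads) lies 19 mm behind it; z points along the fingers, y is the line along which they close (so a half turn about z gives the same grasp; the last joint's range is limited). The gripper opens to 85 mm and grips with 20 to 120 N. Pads are 22 mm wide; open, the fingers measure 114 mm over their backs; the gripper's body (76 mm by 85 mm) begins 54 mm behind the grasp point. The pads swing forward as they close: fully open they stand 13 mm farther back than shut.
Start: joints at [-1.262, 0.599, -0.003, 1.599, 0.002, 0.943, -0.08], TCP at [0.273, 0.672, 0.231] pointing down, gripper open.
Joint ranges: [-2.57, 2.57], [-0.35, 1.97], [-1.29, 1.29], [0.11, 2.56], [-1.05, 4.19], [0.11, 1.86], [-2.63, 2.63]. Speed limits (rad/s): [2.22, 2.22, 3.01, 3.01, 3.14, 3.14, 3.14].

## Interface

Orientations are given as a rotation vector (axis times angle).
In Python, from workcell import arm gives the robot as it stands. Calls block until the motion is done:
- arm.move_pose(position, orientation): joint-space move of the TCP to a pose.
- arm.movel(position, rotation=None, vel=0.15, f_stop=None): straight line of the TCP; rotation=None keeps the orientation; vel is the mean speed in m/s. With f_stop (N) it stops when the force on the tool has changed by that much, and returns True; else False.
- arm.move_joints(angles): joint-space move.
- arm.set_gripper(opening): finger opening in m; the grip force is fixed at half the most; returns when the fingers have stopped.
- arm.hold(seconds).
- arm.solve_ik(position, orientation): joint angles nearest the present ones, or None.
- arm.observe(): the state.
- arm.camera(name): name is "scene" or "side" or "wrist"; returns a dict with "frame" (400x640x3 uint8, blue, green, red), "range_z" (400x640 float32, m along the optical axis (not along the pixel's ray), 0 where there is no reading), "mtx" (3x3 intrinsics, pixels), "R" (3x3) and "t" (3): a world point X has camera coordinates R X + t; the wrist camera has in their place "tool_from_camera" (4x4, takes a point from camera to tool coordinates, whose origin is the TCP and whose axes are the flange's). Camera axes: x right, y down, z forward; pixel columns grow to the right and rows downward; lengths in m; the calibration is good to about 2 mm. A picture is of the moment at which its call begins: read the wrist's pose just before it.
A pose or a line that the arm cannot do raises arm.PlanningError and nothing moves.
- arm.job_done(): hands the job in; it is judged then, once.
The state is a dict: "clock": time; "q": joint angles; "dq": joint speeds; "joint_efforts": joint torques, N m; "eef_pos": TCP position; "tcp_rot": TCP orientation; "contact_force": force on the tool from outside, world axes, zero at the start; "ft_torque": the same for the moment, N m; "width": finger opening in m; "grasp_force": force on a finger pad.
Only numpy, scipy, OpenCV 4.12 (cv2) and the standard library are available. Lean on these libraries where they do the work, as an engineer would, in place of code of your own. Each camera call takes 0.05 s, during which the arm holds its last target. There are 200 camera calls.

## Task

Take the blue air nozzle out of the wooden rack and push it upright into the air outlet with the blue collar, past the grip inside and fully home. Then, still holding it, tug it upward until the blue collar lifts with it for a moment, which proves that it has latched, and let go, leaving it standing latched in the outlet. Be gentle: do not press on the stop inside with more than about 30 N, do not wrench the nozzle sideways or yank it, and leave everything else where it is.

Things in the scene. Friction and masses are not known exactly. Their poses are not given: they have to be found in the camera images.
- nozzle_grip (a point): Blue air nozzle, loose, about 120 g, 110 mm tall, round all along, standing upright in the wooden rack. This point is on its axis in the middle of the blue grip (22 mm diameter, 46 mm tall), 73 mm above its foot and 37 mm below its top; z points from foot to tip.
- nozzle_foot (a point): Centre of the underside of the blue nozzle's foot. From the foot up: nose cone widening from 8 to 16 mm diameter over 6 mm, 16 mm land to 14.5 mm, latch groove (10 mm diameter) from 14.5 to 21 mm, 16 mm stem to 50 mm, blue grip to 96 mm, thin brass tip to 110 mm.
- rack: Wooden rack block, fixed, 70 x 190 x 40 mm, origin under its centre. Three 18 mm square holes, 30 mm deep (floor 10 mm above the table), at y = -60, 0, +60 mm on its centre line, with a nozzle in each; which is where varies. x points across the row: closing the fingers along it keeps clear of the neighbours.
- nozzle_red_grip (a point): Red nozzle of the same shape, in the rack; not to be disturbed. Point in the middle of its grip, as on the blue one.
- nozzle_yellow_grip (a point): Yellow nozzle of the same shape, in the rack; not to be disturbed. Point in the middle of its grip.
- outlet_mouth (a point): Centre of the open mouth of the outlet with the blue collar, at the collar's rim as it rests, 80 mm above the table; z up; it does not move with the collar. Bore upright, 17.6 mm diameter. Unseen inside: a stop 27 to 43 mm below the rim, and two spring teeth 17.5 mm above the stop; how deep differs from start to start and must be felt.
- outlet: That outlet, fixed to the table: 70 mm square aluminium foot 30 mm high, brass body, blue collar (29 mm diameter). Origin under its centre. Its teeth resist the nose with some 5 to 12 N, ease as they ride the land and click into the groove; then the foot meets the stop and the force rises steeply: home. 15 to 20 N at the stop is harmless, over 30 N too much.
- collar (a joint): How far the blue collar has lifted, m: 0 at rest, 0.004 at its rigid upper limit. Sprung down; it lifts when a latched nozzle is pulled up. A home nozzle has about 1.5 mm of free play upward, then the collar starts to lift at about 6 N, is 2 mm up at 9 N (a good tug, held for a moment) and at its limit at 12 N. A latched nozzle does not come out.
- outlet_plugged: The neighbouring outlet with a black collar, closed by a black blanking plug, fixed, 70 mm square, 102 mm tall overall; not for use. Origin at the centre of its underside.
- brush: Wooden brush with black bristles, 140 x 50 x 44 mm, bystander; origin under its centre.
- awl: Awl with wooden handle, 140 mm long, lying, bystander; origin under the handle's front end.
- dye_jar: Jar of blue dye, 64 mm diameter, 85 mm tall, bystander; origin under its centre.

How it is judged:
On the way:
1. the blue nozzle, in the outlet, is tugged up so that the collar lifts by more than 1 mm, for 0.2 s (z of nozzle_grip in the frame of outlet_mouth between 0.027 and 0.054 m and horizontal distance between nozzle_grip and outlet_mouth below 0.006 m and angle between nozzle_grip's own z axis and vertical below 0.08 rad and value of joint collar above 0.001 m), for 0.2 s.
At the end, for the whole second after the job is handed in: The blue nozzle stands at rest in the blue-collared outlet, let go, its grip's middle 27 to 49 mm above the rim and within 6 mm of the mouth's axis, within 0.08 rad of upright, the collar down again (within 1 mm) (z of nozzle_grip in the frame of outlet_mouth between 0.027 and 0.049 m and horizontal distance between nozzle_grip and outlet_mouth below 0.006 m and angle between nozzle_grip's own z axis and vertical below 0.08 rad and value of joint collar below 0.001 m and linear speed of nozzle below 0.02 m/s and contact force between the fingers and nozzle below 0.1 N); the robot touches nothing.
It fails at once if the nozzle presses on the stop inside the outlet with more than 30 N (contact force between nozzle and inner_stop_c0 above 30 N).
It fails at once if the nozzle is wrenched or yanked: its contact forces on stop, teeth, bore and collar add up to more than 60 N (the teeth alone account for about 20 N as they ride the land) (contact force between nozzle and outlet above 60 N).
It fails at once if the gripper or arm presses on the outlet with more than 30 N (contact force between the arm and outlet above 30 N).
It fails at once if another nozzle or a bystander is moved by more than 20 mm (distance of any of nozzle_red_grip, nozzle_yellow_grip, brush, awl, dye_jar from where it was at the start of the episode above 0.02 m).
It also fails if it takes over 72 s, if anything falls off the work surface, if the arm or the gripper's body presses on something with over 40 N, if the wrist force passes 120 N, or if a joint passes its speed limit or range.

## Working session

There is one attempt and no reset: what is moved stays moved. The work goes in short steps, each a Python script; the robot and the scene stay as the last script left them, time stands still between calls to the robot, and variables do not carry over. Pictures are saved under pics/ and viewed, at most 10 in all, crops included, and the job is handed in when it is done.

```bash
mkdir -p pics; ls
cat > h.py <<'E'
import numpy as np, cv2
from workcell import arm
def save(name, out):
    c=arm.camera(name); cv2.imwrite(f"pics/{out}.png",c["frame"]); np.savez(f"pics/{out}.npz",**c); return c
def ray(c,u,v):
    d=np.linalg.inv(c["mtx"])@np.array([u,v,1.0]); R=c["R"];return -R.T@c["t"], R.T@d
def onplane(c,u,v,z):
    o,d=ray(c,u,v); return o+d*(z-o[2])/d[2]
E
python3 - <<'E'
from h import *
o=arm.observe(); print(o["clock"],o["eef_pos"],o["tcp_rot"],o["contact_force"],o["width"])
for n in ("scene","side"):
    c=save(n,n+"0"); print(n,-c["R"].T@c["t"],c["mtx"][0])
E
```

```text
pics
0.0 [0.27267054 0.67125976 0.23040284] [-6.02174562e-01 -3.08316877e+00  2.46300648e-03] [ 0.6126168  -0.44713019  0.19778624] 0.08537517865036318
scene [1.42805605 0.02071853 0.79179723] [430.22138523   0.         323.97563552]
side [0.2837793  0.37523156 0.74591084] [444.67974221   0.         311.58864727]
```

View pics/scene0.png

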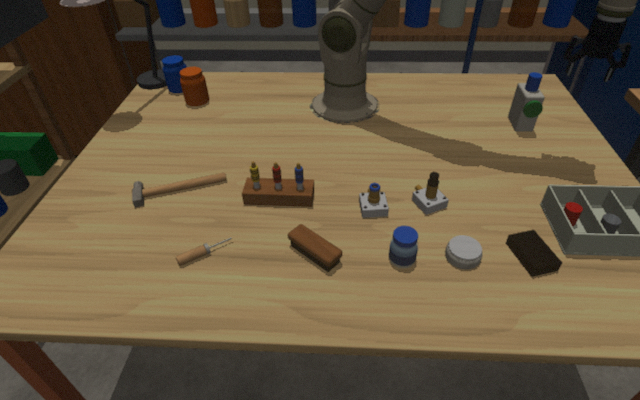

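View pics/side0.png

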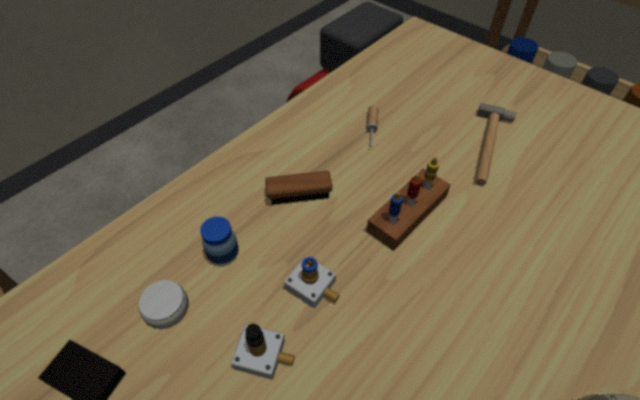

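Scene: the blue nozzle is at about (299,175), at the right end of the rack, and the blue collar at (374,188). Side: nozzle at (396,207), collar at (310,264). The blue-lidded jar is separate at (404,236) / (217,230).

```bash
cat >> h.py <<'E'
def blobs(c,lo,hi,roi=None,amin=15):
    m=cv2.inRange(cv2.cvtColor(c["frame"],cv2.COLOR_BGR2HSV),lo,hi)
    n,l,s,ce=cv2.connectedComponentsWithStats(m)
    return [(ce[i].round(1).tolist(),s[i].tolist()) for i in range(1,n) if s[i][4]>=amin and (roi is None or (roi[0]<ce[i][0]<roi[2] and roi[1]<ce[i][1]<roi[3]))]
def tri(c1,p1,c2,p2):
    o1,d1=ray(c1,*p1);o2,d2=ray(c2,*p2);d1/=np.linalg.norm(d1);d2/=np.linalg.norm(d2)
    A=np.stack([d1,-d2],1);s=np.linalg.lstsq(A,o2-o1,rcond=None)[0]
    a,b=o1+s[0]*d1,o2+s[1]*d2; return (a+b)/2,np.linalg.norm(a-b)
E
python3 - <<'E'
from h import *
C={n:dict(np.load(f"pics/{n}0.npz")) for n in("scene","side")}
B=((105,110,40),(130,255,255)); R=((0,150,40),(6,255,255)); Y=((22,150,60),(34,255,255))
rois={"scene":(230,150,440,260),"side":(180,140,450,300)}
for n,c in C.items():
    print(n,"blue",blobs(c,*B,rois[n])); print("red",blobs(c,*R,rois[n])); print("yel",blobs(c,*Y,rois[n]))
    # wooden rack top etc later
print(tri(C["scene"],(299,175),C["side"],(396,207)))
print(tri(C["scene"],(374,187),C["side"],(310,264)))
for p in((374,187),):print(onplane(C["scene"],*p,.075))
print(onplane(C["side"],310,264,.08))
for n,(x0,y0,s) in {"scene":(235,150,5),"side":(270,150,4)}.items():
    w,h=160,100
    if n=="side": w,h=190,145
    cv2.imwrite(f"pics/{n}c.png",cv2.resize(C[n]["frame"][y0:y0+h,x0:x0+w],None,fx=4,fy=4,interpolation=cv2.INTER_CUBIC))
E
```

```text
scene blue [([298.1, 169.5], [295, 168, 7, 4, 16]), ([374.4, 186.8], [370, 183, 10, 8, 46]), ([405.3, 235.2], [394, 226, 24, 21, 356])]
red [([276.1, 169.3], [273, 167, 7, 5, 20])]
yel [([253.8, 168.2], [250, 165, 8, 8, 37]), ([254.5, 174.9], [252, 173, 7, 5, 15])]
side blue [([396.8, 200.9], [392, 196, 11, 9, 52]), ([395.6, 208.8], [391, 208, 9, 3, 19]), ([215.7, 230.9], [201, 217, 31, 29, 690]), ([226.4, 252.1], [216, 245, 20, 13, 43]), ([309.2, 264.8], [302, 258, 15, 14, 124])]
red [([415.6, 182.5], [410, 178, 12, 9, 51]), ([414.3, 191.2], [410, 190, 9, 4, 20])]
yel [([432.6, 165.1], [428, 161, 10, 9, 60])]
(array([ 0.5254173 , -0.11202825,  0.07864644]), np.float64(0.0012479071612125046))
(array([0.56366831, 0.08746997, 0.07402042]), np.float64(0.0013795604303917899))
[0.56442204 0.08676421 0.075     ]
[0.56130145 0.09073662 0.08      ]
```

```bash
cat >> h.py <<'E'
from scipy.spatial.transform import Rotation as Rn
def down(ya):   # tool pointing down, tool y along azimuth ya
    y=np.array([np.cos(ya),np.sin(ya),0]); z=np.array([0,0,-1.]); x=np.cross(y,z)
    return Rn.from_matrix(np.stack([x,y,z],1)).as_rotvec()
def wrist(out):
    o=arm.observe(); c=arm.camera("wrist"); T=np.eye(4); T[:3,:3]=Rn.from_rotvec(o["tcp_rot"]).as_matrix(); T[:3,3]=o["eef_pos"]
    W=np.linalg.inv(T@c["tool_from_camera"]); c["R"]=W[:3,:3]; c["t"]=W[:3,3]
    cv2.imwrite(f"pics/{out}.png",c["frame"]); np.savez(f"pics/{out}.npz",**c); return c
E
python3 - <<'E'
from h import *
C={n:dict(np.load(f"pics/{n}0.npz")) for n in("scene","side")}
s,d=C["scene"],C["side"]
b,_=tri(s,(298.6,175),d,(396.3,206)); r,_=tri(s,(276.6,174.5),d,(415,187)); y,_=tri(s,(254.2,171),d,(432.6,167))
print(b,r,y, np.linalg.norm(b-r),np.linalg.norm(r-y))
v=(b-y); az=np.arctan2(v[1],v[0]); print("row az",az)
o,_=tri(s,(374.4,186.8),d,(309.2,264.8)); print("outlet",o)
for a in (az-np.pi/2,az+np.pi/2):
    q=arm.solve_ik([b[0],b[1],.25],down(a)); print(a,q)
    q=arm.solve_ik([o[0],o[1],.25],down(a)); print(a,q)
a=az-np.pi/2 
from math import pi
a=min((az-pi/2,az+pi/2),key=lambda t:abs(arm.solve_ik([b[0],b[1],.25],down(t))[6]))
arm.move_pose([b[0],b[1],.27],down(a))
c=wrist("w1"); print(arm.observe()["clock"],arm.observe()["eef_pos"],a, c["tool_from_camera"].round(3))
E
```

```text
[ 0.52615155 -0.11330611  0.07948099] [ 0.5264352  -0.17368652  0.08103743] [ 0.52653169 -0.23292205  0.09142623] 0.0604011315757235 0.060139708178835606
row az 1.573974272981145
outlet [0.56342154 0.08904703 0.0742143 ]
0.003177946186248448 [-0.25064283  0.38234554  0.49011554  2.02806314 -0.25023377  0.7884083
  0.39045594]
0.003177946186248448 [-0.5380723   0.41178477  0.39507334  1.95649437 -0.21362131  0.81339775
 -0.02192854]
3.1447705997760416 [-0.61375788  0.57533158  1.12171946  2.04595349 -0.65509691  0.93492389
 -2.27469776]
3.1447705997760416 [ 0.46226862  0.60643665 -1.09771687  1.8965527   0.63032345  1.03679012
  2.23777055]
3.05 [ 0.52644436 -0.11254978  0.2698778 ] 0.003177946186248448 [[ 0.    -0.962 -0.273  0.07 ]
 [ 1.     0.     0.     0.   ]
 [-0.    -0.273  0.962 -0.142]
 [ 0.     0.     0.     1.   ]]
```

View pics/w1.png

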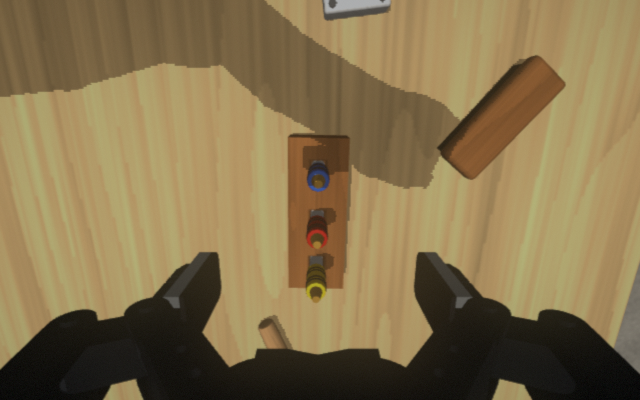

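Wrist view: the blue nozzle is in front of the gripper at (318,178), with its brass tip at (318,183). The rack is square with the tool, and red and yellow are behind it in the row.

Run:
```python
from h import *
c=dict(np.load("pics/w1.npz"))
print(blobs(c,(105,90,30),(130,255,255),(250,120,380,320)))
for p,z in (((318,183),.12),((318,176),.095)): print(p,onplane(c,*p,z))
r=c["range_z"]; print(r[170:190:3,310:328:3].round(3))
# points above z=.06 near the blue nozzle by depth
v,u=np.mgrid[150:200,300:340]; z=r[150:200,300:340]; ok=z>0
P=np.linalg.inv(c["mtx"])@np.stack([u[ok]*z[ok],v[ok]*z[ok],z[ok]]); X=(c["R"].T@(P-c["t"][:,None])).T
for a,b in((.055,.075),(.075,.1),(.1,.125)):
    s=X[(X[:,2]>a)&(X[:,2]<b)]; print(a,len(s),s.mean(0),s.min(0),s.max(0))
cv2.imwrite("pics/w1c.png",cv2.resize(c["frame"][130:310,280:360],None,fx=4,fy=3.3,interpolation=cv2.INTER_CUBIC))
```

```text
[([317.7, 179.4], [308, 170, 21, 21, 171])]
(318, 183) [ 0.52742302 -0.11003734  0.12      ]
(318, 176) [ 0.52748096 -0.10874651  0.095     ]
[[0.324 0.315 0.312 0.311 0.313 0.319]
 [0.313 0.312 0.312 0.312 0.312 0.31 ]
 [0.313 0.313 0.    0.309 0.311 0.312]
 [0.313 0.307 0.303 0.3   0.304 0.313]
 [0.313 0.305 0.299 0.299 0.299 0.313]
 [0.314 0.308 0.3   0.301 0.301 0.315]
 [0.382 0.315 0.314 0.301 0.315 0.317]]
0.055 28 [ 0.52822431 -0.101865    0.06838681] [ 0.51910424 -0.10728714  0.05970773] [ 0.53807285 -0.10000222  0.07291975]
0.075 106 [ 0.52756363 -0.10287702  0.08827755] [ 0.51661947 -0.11051364  0.07556634] [ 0.53842191 -0.09995066  0.09983905]
0.1 391 [ 0.52753495 -0.10975793  0.10846117] [ 0.51684879 -0.12174691  0.10035894] [ 0.53807082 -0.10059972  0.12042418]
```

View pics/w1c.png

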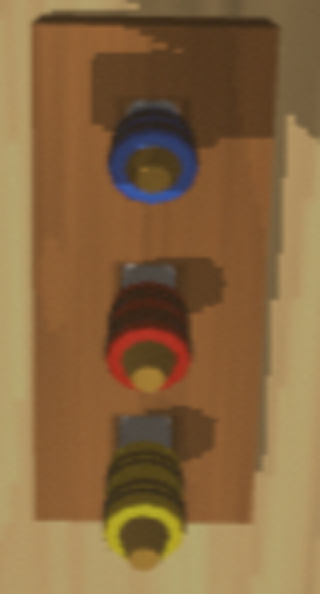

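Run:
```python
from h import *
R=down(0.0); x,y=.5275,-.1106
arm.set_gripper(.06)
arm.move_pose([x,y,.16],R)
print(arm.movel([x,y,.066],vel=.08,f_stop=8), arm.observe()["eef_pos"])
arm.set_gripper(0.0); o=arm.observe(); print(o["width"],o["grasp_force"],o["contact_force"])
print(arm.movel([x,y,.17],vel=.08)); o=arm.observe(); print(o["width"],o["grasp_force"],o["contact_force"],o["eef_pos"])
arm.move_pose([.563,.03,.19],R)
c=wrist("w2"); print(arm.observe()["clock"])
save("side","side2"); save("scene","scene2")
```

```text
False [ 0.52778277 -0.11066938  0.06642749]
0.020524800237880204 58.32467794418335 [-1.27290196  0.23438104  5.54523926]
False
0.020774730132946263 58.58303368091583 [ 0.99829562  0.55184964 -0.70734953] [ 0.52724766 -0.11053796  0.16952831]
7.8417
```

View pics/w2.png

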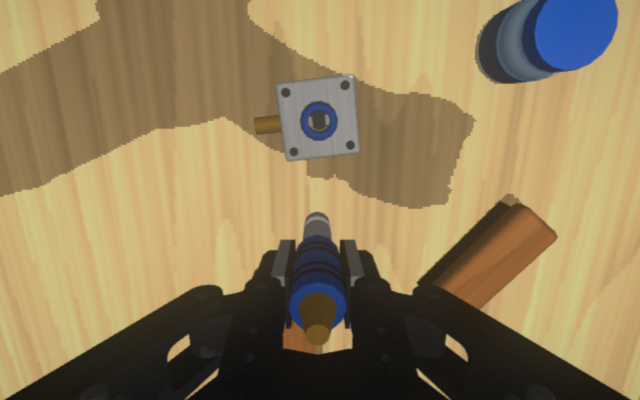

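Held cleanly: collar ring at about (319,121), nozzle foot at about (316,214), brass tip at (317,335). Next I'll measure the mouth and the held nozzle's tilt.

Run:
```python
from h import *
c=dict(np.load("pics/w2.npz")); o=arm.observe(); print(o["eef_pos"],Rn.from_rotvec(o["tcp_rot"]).as_matrix().round(4).tolist())
m=cv2.inRange(cv2.cvtColor(c["frame"],cv2.COLOR_BGR2HSV),(105,90,30),(130,255,255)); m[160:]=0; m[:,:280]=0; m[:,360:]=0
ct,h=cv2.findContours(m,cv2.RETR_CCOMP,cv2.CHAIN_APPROX_NONE)
for k in ct:
    if len(k)>20:
        e=cv2.fitEllipse(k); print(e,cv2.contourArea(k),onplane(c,*e[0],.08))
r=c["range_z"]; v,u=np.mgrid[0:400,0:640]; ok=(r>0)
P=np.linalg.inv(c["mtx"])@np.stack([u[ok]*r[ok],v[ok]*r[ok],r[ok]]); X=(c["R"].T@(P-c["t"][:,None])).T
U,V=u[ok],v[ok]
s=X[(abs(X[:,0]-.5635)<.02)&(abs(X[:,1]-.089)<.02)&(X[:,2]>.075)&(X[:,2]<.09)]; print("collar top depth",s.mean(0),s.min(0),s.max(0))
# nozzle slices
t=o["eef_pos"]
S=X[(abs(X[:,0]-t[0])<.0135)&(abs(X[:,1]-t[1])<.03)]
for a in np.arange(-.06,.06,.008):
    q=S[(S[:,2]-t[2]>a)&(S[:,2]-t[2]<a+.008)]
    if len(q)>5: print(round(a,3),len(q),(q.mean(0)-t).round(4),(np.percentile(q,3,0)-t).round(4),(np.percentile(q,97,0)-t).round(4))
F=c["frame"]
cv2.imwrite("pics/w2c.png",cv2.resize(F[195:350,270:370],None,fx=5,fy=3.8,interpolation=cv2.INTER_CUBIC))
```

```text
[0.56267828 0.02860881 0.18985139] [[0.0021, 1.0, -0.0005], [1.0, -0.0021, -0.0005], [-0.0005, -0.0005, -1.0]]
((318.49127197265625, 120.94508361816406), (34.85327911376953, 36.24616622924805), 173.34695434570312) 990.0 [0.56385576 0.08963346 0.08      ]
((318.4095458984375, 121.22620391845703), (24.155595779418945, 24.4482364654541), 108.01789093017578) 461.0 [0.56379531 0.08942911 0.08      ]
collar top depth [0.5640775  0.08941815 0.07858539] [0.5498451  0.0751411  0.07535495] [0.57796545 0.103233   0.08089099]
-0.052 107 [ 0.0001  0.0073 -0.0474] [-0.0071  0.003  -0.0513] [ 0.0073  0.0091 -0.0441]
-0.044 87 [ 0.0004  0.0066 -0.0426] [-0.007   0.0025 -0.044 ] [ 0.0074  0.0089 -0.0365]
-0.036 130 [ 0.0003  0.0076 -0.032 ] [-0.0067  0.0042 -0.0356] [ 0.0074  0.0093 -0.0285]
-0.028 143 [ 0.      0.0075 -0.024 ] [-0.007   0.0035 -0.0277] [ 0.0074  0.0093 -0.0203]
-0.02 117 [ 0.0002  0.0082 -0.0167] [-0.0061  0.0056 -0.0197] [ 0.0065  0.0093 -0.0129]
-0.012 63 [ 0.0006  0.0101 -0.0052] [-0.0085  0.0059 -0.0073] [ 0.0095  0.012  -0.0041]
-0.004 283 [0.0001 0.0103 0.0006] [-0.0104  0.0064 -0.0035] [0.0108 0.0132 0.0039]
0.004 520 [0.0003 0.0107 0.0083] [-0.0124  0.0055  0.0042] [0.0125 0.0134 0.0118]
0.012 552 [0.0001 0.0107 0.0161] [-0.0127  0.0054  0.0124] [0.0126 0.0136 0.0198]
0.02 633 [-0.0002  0.0109  0.0241] [-0.0126  0.0061  0.0203] [0.0127 0.0136 0.0275]
0.028 1091 [0.     0.009  0.0327] [-0.0127 -0.0067  0.0286] [0.0126 0.0136 0.0359]
0.036 2310 [0.0003 0.005  0.0387] [-0.0117 -0.006   0.0361] [0.0124 0.0125 0.0435]
0.044 1096 [0.0001 0.0048 0.0479] [-0.0126 -0.0051  0.0442] [0.013  0.0146 0.0519]
0.052 446 [-0.0004  0.0056  0.0532] [-0.0131 -0.0018  0.052 ] [0.0129 0.0148 0.057 ]
```

View pics/w2c.png

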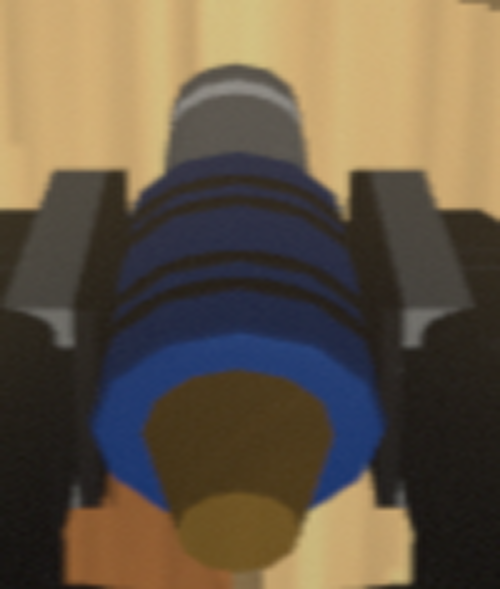

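```bash
cat >> h.py <<'E'
def st(tag=""):
    o=arm.observe(); print(tag,round(o["clock"],2),"p",(o["eef_pos"]*1e3).round(2),"F",np.round(o["contact_force"],1),"w",round(o["width"]*1e3,2)); return o
RT=(Rn.from_rotvec([.018,0,0])*Rn.from_rotvec(down(0.0))).as_rotvec()
E
python3 - <<'E'
from h import *
st("now")
arm.move_pose([.5636,.0877,.16],RT); arm.hold(.3); st("above")
arm.movel([.5636,.0877,.141],RT,vel=.04); arm.hold(.3); o=st("near")
print(Rn.from_rotvec(o["tcp_rot"]).as_matrix()[:,2].round(4))
c=wrist("w3"); save("side","side3"); save("scene","scene3")
cs=[dict(np.load(f"pics/{n}3.npz"))["frame"] for n in("scene","side")]
a=cv2.resize(cs[0][130:230,320:430],(400,364),interpolation=cv2.INTER_CUBIC); b=cv2.resize(cs[1][200:300,250:360],(400,364),interpolation=cv2.INTER_CUBIC)
cv2.imwrite("pics/c3.png",np.hstack([a,b]))
E
```

```text
now 7.94 p [562.68  28.61 189.85] F [ 0.3  0.1 -1.1] w 20.52
above 8.61 p [563.82  86.77 160.42] F [-0.4 -0.4 -2.2] w 20.51
near 9.53 p [563.7   87.72 141.16] F [-0.3 -0.2 -0.4] w 20.29
[ 3.000e-04  1.810e-02 -9.998e-01]
```

View pics/c3.png

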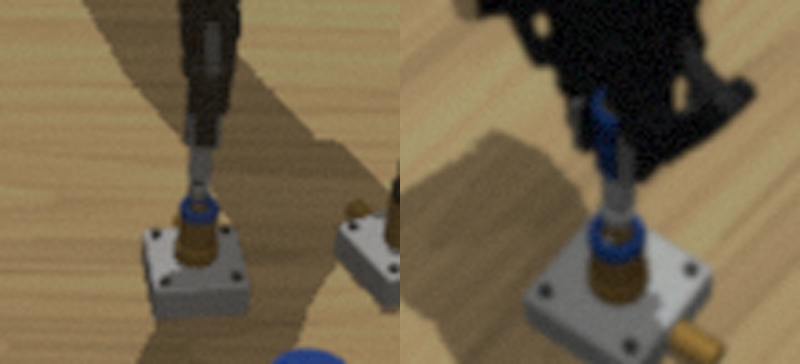

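In both crops the nose hangs just over the collar and is centred on it within about a millimetre. I'll go down in small force-guarded steps, easing sideways as the forces show.

Run:
```python
from h import *
x,y=.5636,.0877
f0=arm.observe()["contact_force"]
for z in np.arange(.139,.1205,-.002):
    s=arm.movel([x,y,z],RT,vel=.02,f_stop=9); o=st(f"{z:.3f} {s}")
    f=o["contact_force"]-f0
    if s: break
```

```text
0.139 False 9.93 p [563.5   87.7  138.84] F [-0.1  0.2 -1.3] w 20.95
0.137 False 10.18 p [563.5   87.67 136.83] F [ 0.7 -0.  -0.6] w 20.65
0.135 False 10.43 p [563.51  87.67 134.85] F [0.4 0.  0. ] w 20.85
0.133 False 10.68 p [563.52  87.71 132.87] F [-0.9  0.  -0.9] w 20.8
0.131 False 10.93 p [563.7   87.86 130.96] F [-0.2  0.1 -0.4] w 20.48
0.129 False 11.18 p [563.75  88.24 128.83] F [ 0.8  2.2 -2.8] w 20.52
0.127 False 11.43 p [563.74  88.11 126.91] F [ 1.8  4.1 -1.8] w 20.61
0.125 False 11.68 p [563.73  88.01 124.91] F [ 1.5  4.3 -2.1] w 20.4
0.123 False 11.93 p [563.72  87.99 122.9 ] F [ 1.2  4.6 -1. ] w 20.75
0.121 False 12.18 p [563.7   87.97 120.81] F [ 2.2  4.6 -2.2] w 20.8
```

Run:
```python
from h import *
x,y=.5638,.0883; z=.1200; best=0
while z>.092:
    s=arm.movel([x,y,z],RT,vel=.015,f_stop=11); o=st(f"{z:.4f} {s}")
    f=o["contact_force"]
    if s or f[2]>14 or np.hypot(*f[:2])>10: break
    x+=np.clip(f[0]*4e-5,-2e-4,2e-4); y+=np.clip(f[1]*4e-5,-2e-4,2e-4); z-=.001
```

```text
0.1200 False 12.43 p [563.71  88.14 119.81] F [ 1.2  3.5 -2.3] w 20.33
0.1190 False 12.68 p [563.69  88.17 118.87] F [ 0.1  1.6 -1.3] w 20.63
0.1180 False 12.93 p [563.71  88.23 117.89] F [ 0.9  2.  -2.4] w 20.91
0.1170 False 13.18 p [563.74  88.29 116.89] F [ 1.2  1.2 -1. ] w 20.67
0.1160 False 13.43 p [563.89  88.37 115.93] F [ 0.8  1.2 -0.1] w 20.64
0.1150 False 13.68 p [564.01  88.5  115.11] F [-0.2 -0.4  2.5] w 20.67
0.1140 False 13.93 p [564.21  88.55 114.51] F [-0.3  0.5  7.6] w 20.49
0.1130 False 14.18 p [564.06  88.99 113.33] F [-0.4  1.9  5.2] w 20.73
0.1120 False 14.43 p [564.13  89.03 112.35] F [-1.1  1.1  5.9] w 20.4
0.1110 False 14.68 p [563.84  89.06 110.78] F [ 0.8  1.3 -1.7] w 20.77
0.1100 False 14.93 p [563.87  88.98 109.75] F [ 1.1  2.  -1.8] w 20.7
0.1090 False 15.18 p [563.87  88.98 108.82] F [ 0.2  2.2 -1.6] w 20.85
0.1080 False 15.43 p [563.92  89.03 107.88] F [ 0.3  1.8 -1.7] w 20.53
0.1070 False 15.68 p [563.91  89.08 106.89] F [ 0.   1.5 -1.9] w 20.63
0.1060 False 15.93 p [563.93  89.11 105.88] F [ 0.7  1.3 -2.2] w 20.86
0.1050 False 16.18 p [563.95  89.16 104.87] F [ 0.4  1.5 -2.2] w 20.83
0.1040 False 16.43 p [563.95  89.22 103.85] F [-0.2  0.8 -2.1] w 20.73
0.1030 False 16.68 p [563.98  89.24 102.86] F [-0.4  0.3 -1.8] w 20.64
0.1020 False 16.93 p [563.85  89.34 101.54] F [ 1.7  0.9 -8.2] w 20.8
0.1010 False 17.18 p [563.98  89.32 101.01] F [-1.2  2.3 -2. ] w 20.83
0.1000 False 17.43 p [564.02  89.4  100.04] F [ 0.   0.7 -0.7] w 20.57
0.0990 False 17.68 p [564.16  89.41  99.44] F [-1.7  0.5  4.7] w 20.79
0.0980 False 17.93 p [564.28  89.43  99.21] F [-4.1  1.  15.4] w 20.63
```

Teeth met at TCP z about 115 mm, click at about 101.5 mm, then a steep rise at 99.4 mm to 15 N: home, with the stop about 37 mm deep. Now the tug.

Run:
```python
from h import *
x,y=.5640,.0894; z=.0994
while z<.1060:
    arm.movel([x,y,z],RT,vel=.015); o=st(f"{z:.4f}"); f=o["contact_force"]
    if f[2]<-9.2: break
    x+=np.clip(f[0]*4e-5,-1e-4,1e-4); y+=np.clip(f[1]*4e-5,-1e-4,1e-4); z+=.0004
for i in range(4): arm.hold(.2); st("held")
c=wrist("w4"); cv2.imwrite("pics/w4c.png",c["frame"][150:400,200:440]); print(z)
```

```text
0.0994 18.18 p [564.11  89.4   99.46] F [-0.6  0.1  3.7] w 21.05
0.0998 18.43 p [564.01  89.4   99.58] F [-0.8  0.7 -0.7] w 20.48
0.1002 18.68 p [563.95  89.37 100.09] F [-0.1  0.4 -1.9] w 20.6
0.1006 18.93 p [563.94  89.4  100.6 ] F [ 0.2  0.2 -0.5] w 20.68
0.1010 19.18 p [563.96  89.42 101.03] F [-1.2 -0.7 -1.4] w 20.56
0.1014 19.43 p [563.84  89.44 101.19] F [ 1.4  0.7 -5.3] w 20.42
0.1018 19.68 p [563.82  89.43 101.57] F [ 0.1  0.6 -7.6] w 20.97
0.1022 19.93 p [563.8   89.44 102.08] F [ 1.3  0.3 -9. ] w 20.8
0.1026 20.18 p [563.84  89.46 102.52] F [ 0.4 -0.5 -9.9] w 20.94
held 20.38 p [563.84  89.45 102.53] F [ 0.5  0.3 -9.7] w 20.34
held 20.58 p [563.87  89.48 102.56] F [ 0.3 -0.2 -9.2] w 20.43
held 20.78 p [563.89  89.49 102.58] F [  0.5  -0.2 -10.4] w 20.61
held 20.98 p [563.87  89.51 102.56] F [-0.2  0.1 -9.6] w 20.65
0.10259999999999998
```

Run:
```python
from h import *
x,y=.5640,.0894
arm.movel([x,y,.1032],RT,vel=.01)
for i in range(3): arm.hold(.2); st("held")
save("scene","s5"); d=save("side","d5")
for z in (.1022,.1012,.1006): arm.movel([x,y,z],RT,vel=.01); st("down")
arm.hold(.2); 
arm.set_gripper(.03); st("part")
arm.set_gripper(.05); arm.hold(.3); st("open")
arm.movel([x,y,.2],RT,vel=.1)
arm.movel([x,y-.06,.2],down(0.),vel=.15); arm.hold(.3); st("away")
wrist("w6"); d=save("side","d6")
w=cv2.imread("pics/w6.png")[60:240,220:420]; 
cv2.imwrite("pics/c6.png",np.hstack([cv2.resize(w,(400,360)),cv2.resize(d["frame"][190:310,240:373],(400,360),interpolation=cv2.INTER_CUBIC)]))
```

```text
held 21.48 p [563.94  89.42 103.16] F [  0.2   0.1 -10.9] w 20.43
held 21.68 p [563.95  89.43 103.18] F [ -0.1   0.4 -10.9] w 20.57
held 21.88 p [563.93  89.42 103.18] F [ -0.6   0.4 -10.2] w 20.84
down 22.23 p [563.97  89.41 102.2 ] F [-0.7  0.6 -8.6] w 20.35
down 22.48 p [563.97  89.43 101.26] F [-1.3  1.9 -7.8] w 20.59
down 22.73 p [564.21  89.44 100.98] F [-0.7  1.2 -1.7] w 20.34
part 23.19 p [564.62  89.29 100.82] F [-0.3  0.2  0.2] w 30.33
open 23.82 p [564.01  89.41 100.6 ] F [ 0.2 -0.3  0.5] w 49.73
away 25.82 p [564.02  30.21 199.92] F [-0.8  0.3 -0.4] w 49.74
```

View pics/c6.png

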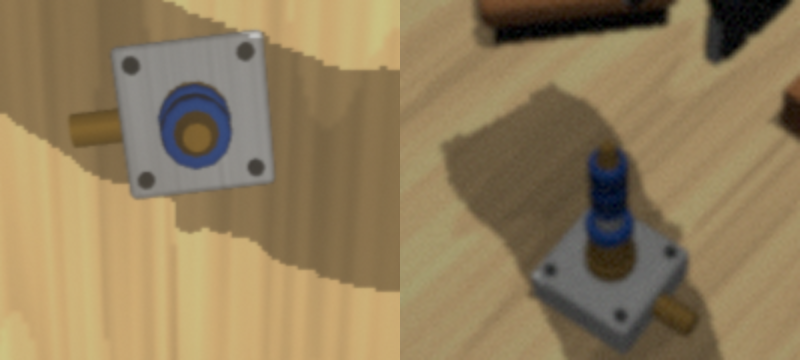

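The wrist and side crops show the nozzle standing upright in the blue-collared outlet, released, with the collar around it. I'll check its height and position once, then hand in.

Run:
```python
from h import *
c=dict(np.load("pics/w6.npz")); r=c["range_z"]; v,u=np.mgrid[0:400,0:640]; ok=r>0
P=np.linalg.inv(c["mtx"])@np.stack([u[ok]*r[ok],v[ok]*r[ok],r[ok]]); X=(c["R"].T@(P-c["t"][:,None])).T
X=X[(abs(X[:,0]-.564)<.02)&(abs(X[:,1]-.0895)<.02)]
t=X[X[:,2]>.147]; print("tip",len(t),t.mean(0),X[:,2].max())
g=X[(X[:,2]>.134)&(X[:,2]<.144)]; print("grip top",g.min(0),g.max(0))
k=X[(X[:,2]>.074)&(X[:,2]<.09)]; print("collar", np.percentile(k,[50,95],0))
st(); 
tip_ok = .145<X[:,2].max()<.163 and np.linalg.norm(t.mean(0)[:2]-[.564,.0895])<.005
print(tip_ok)
if tip_ok: print(arm.job_done())
```

```text
tip 235 [0.56468011 0.08805328 0.15125885] 0.1539359132296359
grip top [0.55418691 0.07737125 0.13425781] [0.57508183 0.0988829  0.14395025]
collar [[0.56242886 0.09933474 0.0784038 ]
 [0.5762122  0.10232207 0.0797499 ]]
 25.92 p [564.01  29.91 199.97] F [-0.9  0.  -0. ] w 50.03
True
the job is handed in; nothing more can be done
None
```

The blue nozzle is standing latched in the blue-collared outlet, let go, and the job is handed in at about 26 s; it was pushed home at about 15 N, and tugging it up at about 10 N lifted the collar an estimated 1.5–2 mm, judged from the arm's travel and force (no verdict was returned).

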